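Switch on the laboratory balance, shut its draught shield and tare the beaker

ROBOT

A 6-joint arm with a two-finger parallel gripper is mounted at the origin on the work surface. World frame = base frame: x ahead of the robot, y to its left, z up, the work surface at z = 0. Lengths are in mm, angles in rad, forces in N, time in s.
With the tool pointing down it reaches from about 275 to 750 mm from the base axis. Payload 10.2 kg.
Tool frame: the origin (TCP) lies between the finger pads; the fingertips stand 17 mm ahead of it and the grasp point (between the pads) lies 2 mm behind it; y points along the fingers, x is the direction in which the jaws open and shut, and the axes are right-handed (so a half turn about y gives the same grasp; the last joint's range is limited). The gripper opens to 85 mm and grips with 20 to 120 N. Pads are 22 mm wide; open, the fingers measure 114 mm over their backs; the gripper's body (76 mm by 85 mm) begins 54 mm behind the grasp point. The pads swing forward as they close: fully open they stand 13 mm farther back than shut.
Start: joints at [-1.512, 0.313, 1.498, -0, 1.331, -0.223], TCP at [145.981, -504.302, 248.294] pointing down, gripper open.
Joint ranges: [-2.94, 2.94], [-0.97, 2.17], [0.19, 2.56], [-1.23, 4.37], [0.02, 3.11], [-2.88, 2.88]. Speed limits (rad/s): [2.39, 2.39, 3.01, 3.14, 3.14, 3.14].

INTERFACE

Orientations are given as a unit quaternion [w, x, y, z].
In Python, from rig import ctrl gives the robot as it stands.
- The arm moves only by the tool jog_arm, never from a script. Its argument "targets" is a list of rows, each an object with "offset": the shift along the tool's x, y, z in m, a list of three; "yaw": the turn about the tool's y in rad. In form: [{"offset": [dx, dy, dz], "yaw": yaw}, ...]. A call has 1 to 12 rows; each row is the pose to reach, as a shift and turn from the pose measured when the call began, along the tool's axes at that moment; what a row does not reach only later rows make up. A row lasts 1/12 s, in which the tool goes at most 41.7 mm and 7.16 degrees, less where a joint would pass 70% of its speed; a pose out of reach is approached as far as the arm can. A call with a gripper value outside its range is refused whole. "fingers" is the finger opening in m, from 0 to 0.0854, set as the call begins (left out, the last holds). The fingers move at their own pace and stop on an object; "grip_force" is the grip in N (left out, the last holds). Time passes only in rows, so rows that repeat a pose let the fingers close. It gives the time, the measured TCP pose, the force and the opening at its end, in the units of the state.
- ctrl.sense(): the state, without advancing time (a new reading comes with each control period).
- ctrl.capture(name): name is "scene" or "top" or "wrist"; returns a dict with "img" (420x560x3 uint8, red, green, blue), "intrinsics" (3x3 intrinsics, pixels), "k1" (the pictures are not rectified: a ray, as slopes to the right and down, at radius r is drawn at 1 + k1 r^2 times it, then the intrinsics apply), "T" (4x4, takes a point from camera to world coordinates); the wrist camera has in their place "mount" (4x4, takes a point from camera to tool coordinates, whose origin is the TCP and whose axes are the tool frame's). Camera axes: x right, y up, looking along -z (the intrinsics and any distortion apply to the point x, -y, -z); pixel columns grow to the right and rows downward; lengths in mm; the calibration is good to about 2 mm. A picture is of the moment at which its call begins: read the wrist's pose just before it. There is no depth.
- ctrl.finish_job(): hands the job in, once; it reports no verdict.
Trained networks look in the newest picture that a camera, given by its name, has taken for a name from the list of things; names that differ only in an ending like _2 or _b are one class to them, and where a whole thing is asked for, a point or a joint stands for the part that bears it (a point fixed in the world has none). Each returns a list of dicts, best first, with "score" (0 to 1); they miss things now and then, are a little off and sometimes report something else, mostly with a low value. They report only what shows in the picture. A call takes as long as a camera call.
- ctrl.boxes_of(camera, target): "box" ([left, top, right, bottom] in pixels, round what is visible of it).
- ctrl.regions_of(camera, target): "region" (420x560 bool, what is visible of it) and "box" ([left, top, right, bottom] in pixels, round what is visible of it).
The state is a dict: "time_s": time; "joints": joint angles; "dq": joint speeds; "tau": joint torques, N m; "eef_pos": TCP position; "ee_rot": TCP orientation; "force": force on the tool from outside, world axes, zero at the start; "wrist_torque": the same for the moment, N m; "grip_width": opening from 0.0 (shut) to 1.0 (fully open).
Only numpy, scipy, OpenCV 4.12 (cv2) and the standard library are available. Lean on these libraries where they do the work, as an engineer would, in place of code of your own. Each camera call takes 0.05 s, during which the arm holds its last target.

TASK

A beaker stands on the pan of the laboratory balance, ready for weighing out. With the tips of the closed fingers, press the round on key right down and let it come up, then push the glass roof of the draught shield fully shut by its ledge, and only then press the wide tare key right down and let it come up. Press no other key, do not press the on key again once the roof is shut, keep off the pan, and leave the beaker and the glassware and bottles round the balance where they stand.

Things in the scene. Friction and masses are not known exactly. Their poses are not given: they have to be found in the camera images.
- balance: Laboratory balance, white case 310 mm deep (x), 210 mm wide (y), fixed. Origin: centre of its underside; x points to its back, y to the operator's left, z up. In front a dark panel slopes 12 degrees down to the operator: a row of four white keys, 6.5 mm proud, display behind. From x = -45 to +125 mm stands a glass draught shield 170 mm wide, rails 156 mm above the bench, the pan inside.
- on_key_top (a point): Centre of the top face of the round on key, 20 mm in diameter, the leftmost key seen by the operator. Its z axis is the key's outward normal, tilted 12 degrees from vertical towards the operator; pressing straight down from above works.
- on_key (a joint): How far the on key is pushed in, m: 0 up, 0.0035 right down. A spring key: about 1 N to start it, 4 N right down; comes up by itself.
- tare_key_top (a point): Centre of the top face of the wide tare key, 18 mm (x) by 46 mm (y), the rightmost key seen by the operator. Axes as those of the on key.
- tare_key (a joint): How far the tare key is pushed in, m: 0 up, 0.0035 right down; same spring as the on key.
- mode_key (a joint): How far the left one of the two small oblong keys (12 x 18 mm; centre 47 mm to the right of the on key's, in the same row) is pushed in, m: 0 up, 0.0035 right down. Not to be pressed.
- print_key (a joint): How far the right one of the two small oblong keys (12 x 18 mm; centre 54 mm to the left of the tare key's, in the same row) is pushed in, m: 0 up, 0.0035 right down. Not to be pressed.
- roof (a joint): How far the shield's flat glass roof stands open, m: 0 shut, 0.10 its farthest; it slides level along the balance's x axis (to the back = open), starts 0.045 to 0.08 open, needs about 2 N to move slowly and stays where it is left. At 0 it meets a firm stop.
- roof_ledge (a point): Middle of the upright rear face (it looks to +x of the balance; 110 mm wide, 14 mm high) of the black finger ledge on the roof's front edge, 7 mm above the roof glass, axes as the balance. The ledge's other side is a 33 mm ramp; behind this face the glass is bare for 125 mm. To shut it, put the fingertips there, just above the glass, and push this face towards the front (-x). Moves with the roof.
- beaker: Small empty glass beaker, 45 mm across, 60 mm high, 35 g, standing loose on the pan. Origin: centre of its underside. Not to be moved.
- pan: Round steel pan, 100 mm across; its upper face is 12 mm above this origin and 74 mm above the bench. Not to be touched.
- flask: Conical glass flask, 84 mm across, 125 mm high, standing loose beside the balance. Origin: centre of its underside. Not to be moved.
- jar: Amber glass jar with white cap, 62 mm across, 95 mm high, loose. Origin: centre of its underside. Not to be moved.
- wash_bottle: White plastic wash bottle with a bent spout, 70 mm across, 195 mm high, loose. Origin: centre of its underside. Not to be moved.

How it is judged (in metres and radians):
On the way, in this order (a step that is already met when the one before it is completed fails the run):
1. the on key is pressed down by the closed fingertips while the roof is still open (value of joint on_key above 0.0025 m and distance between the grasp point and on_key_top below 0.045 m and value of joint roof above 0.03 m), for 0.05 s.
2. the roof is pushed fully shut, the on key being up again (value of joint roof below 0.003 m and value of joint on_key below 0.001 m), for 0.2 s.
3. the tare key is pressed down by the closed fingertips, the roof staying shut (value of joint tare_key above 0.0025 m and distance between the grasp point and tare_key_top below 0.045 m and value of joint roof below 0.003 m), for 0.05 s.
At the end, for the whole second after the job is handed in: The roof is shut to within 3 mm, all four keys are up again (within 1 mm), the beaker stands upright on the pan within 8 mm of where it was, and flask, jar and wash bottle stand upright within 15 mm of where they were (all of step 2 and value of joint each of mode_key, print_key, tare_key below 0.001 m and distance of beaker from where it was at the start of the episode below 0.008 m and angle between each of beaker, flask, jar, wash_bottle's own z axis and vertical below 0.1 rad and linear speed of beaker below 0.02 m/s and distance of each of flask, jar, wash_bottle from where it was at the start of the episode below 0.015 m); the robot touches nothing.
It fails at once if the tare key is pressed while the roof is open (value of joint tare_key above 0.0015 m and value of joint roof above 0.005 m).
It fails at once if the on key is pressed with the roof shut (value of joint on_key above 0.0015 m and value of joint roof below 0.005 m).
It fails at once if one of the two small keys is pressed (value of joint any of mode_key, print_key above 0.0015 m).
It fails at once if the fingers touch the pan or the beaker, or the beaker is moved or lifted by more than 8 mm (contact force between the fingers and pan above 0.5 N or contact force between the fingers and beaker above 0.5 N or distance of beaker from where it was at the start of the episode above 0.008 m).
It fails at once if flask, jar or wash bottle is moved or lifted by more than 15 mm or tipped (distance of any of flask, jar, wash_bottle from where it was at the start of the episode above 0.015 m or angle between any of flask, jar, wash_bottle's own z axis and vertical above 0.2 rad).
It also fails if it takes over 58 s, if anything falls off the work surface, if the arm or the gripper's body presses on something with over 40 N, if the wrist force passes 120 N, or if a joint passes its speed limit or range.

## Working session

There is one attempt and no reset: what is moved stays moved. The work goes in short steps, Python scripts to look and compute and a tool call to move; the robot and the scene stay as the last step left them, time stands still between calls to the robot, and variables do not carry over. Pictures are saved under pics/ and viewed, and the job is handed in when it is done.

Besides the shell and the picture viewer there is one more tool, called by a JSON object that holds its "fn" and its "kwargs", one argument or row to a line. jog_arm: Moves the arm, as the interface text tells. Its arguments: {"type":"object","properties":{"targets":{"type":"array"},"fingers":{"type":"number"},"grip_force":{"type":"number"}},"required":["targets"]}

```bash
mkdir -p pics; ls; python3 - <<'E'
from rig import ctrl
import cv2
s=ctrl.sense(); print(s)
for n in ["scene","top","wrist"]:
    c=ctrl.capture(n); cv2.imwrite(f"pics/{n}0.png",c["img"][:,:,::-1]); print(n,c["intrinsics"],c["k1"],c.get("T",c.get("mount")))
    for t in ["balance","on_key_top","tare_key_top","on_key","tare_key","mode_key","roof_ledge","roof","beaker","pan","flask","jar","wash_bottle"]:
        try:
            print(t,[(round(b["score"],2),[int(x) for x in b["box"]]) for b in ctrl.boxes_of(n,t)[:3]])
        except Exception as e: print(t,e)
E
```

```text
pics
{'time_s': 0.0, 'joints': array([-1.51236799e+00,  3.13411979e-01,  1.49842507e+00, -2.04321319e-05,
        1.33100708e+00, -2.23391146e-01]), 'dq': array([ 9.12852834e-04, -5.84571471e-04, -3.18457119e-04, -5.98858329e-05,
       -3.33490764e-04,  1.78096733e-04]), 'tau': array([-4.90345002e-06, -4.12262464e+01, -2.59742564e+01, -1.92603352e-04,
        4.16200128e-03, -1.46199307e-05]), 'eef_pos': array([ 145.97851349, -504.05155115,  247.75904219]), 'ee_rot': array([ 0.56560024, -0.56493414,  0.4251123 , -0.42452953]), 'force': array([ 0.51654476, -0.05971359,  0.69965414]), 'wrist_torque': array([-0.03253118,  0.00276904,  0.03642017]), 'grip_width': 0.9986831457698959}
scene [[457.3811057    0.         279.50693708]
 [  0.         457.3811057  210.43980534]
 [  0.           0.           1.        ]] 0.040169801787858 [[-6.14722571e-01 -4.53785172e-01  6.45131908e-01  1.23963949e+03]
 [ 7.88715038e-01 -3.60590564e-01  4.97898618e-01  5.69877724e+02]
 [ 6.68946883e-03  8.14894756e-01  5.79570348e-01  7.16133620e+02]
 [ 0.00000000e+00  0.00000000e+00  0.00000000e+00  1.000000
[... 1259 characters left out ...]
, [177, 143, 215, 181])]
jar [(0.48, [282, 268, 302, 280]), (0.28, [176, 142, 215, 182])]
wash_bottle [(0.79, [114, 177, 171, 221])]
wrist [[332.5440542    0.         280.05643862]
 [  0.         332.5440542  211.45638551]
 [  0.           0.           1.        ]] -0.03237814808329233 [[ 9.99999988e-01 -4.65300471e-05  1.49650513e-04 -1.61949171e-01]
 [ 1.56662931e-04  2.71643453e-01 -9.62397948e-01 -1.25800447e+02]
 [ 4.12883983e-06  9.62397959e-01  2.71643457e-01  6.92733080e+01]
 [ 0.00000000e+00  0.00000000e+00  0.00000000e+00  1.00000000e+00]]
balance []
on_key_top []
tare_key_top []
on_key []
tare_key []
mode_key []
roof_ledge []
roof []
beaker []
pan []
flask []
jar []
wash_bottle []
```

View images.

View pics/top0.png

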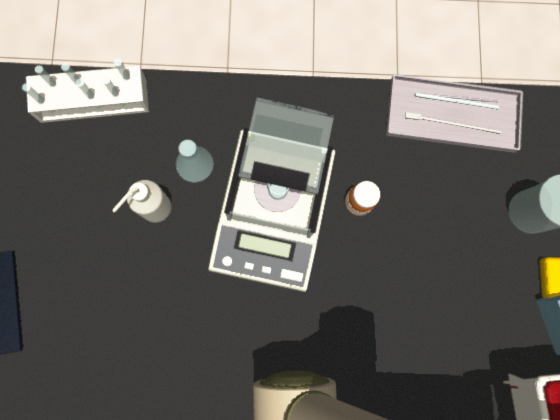

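View pics/scene0.png

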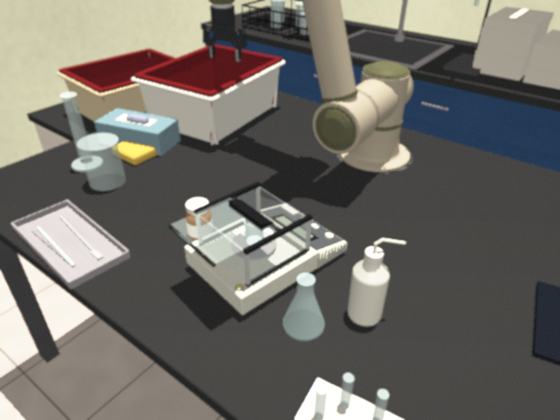

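```bash
python3 - <<'E'
import cv2
a=cv2.imread('pics/top0.png')
cv2.imwrite('pics/top0c.png',cv2.resize(a[85:305,170:370],None,fx=2.7,fy=2.7,interpolation=cv2.INTER_CUBIC))
a=cv2.imread('pics/scene0.png')
cv2.imwrite('pics/scene0c.png',cv2.resize(a[160:345,150:420],None,fx=2.9,fy=2.9,interpolation=cv2.INTER_CUBIC))
E
```

```text
(no output)
```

View pics/top0c.png

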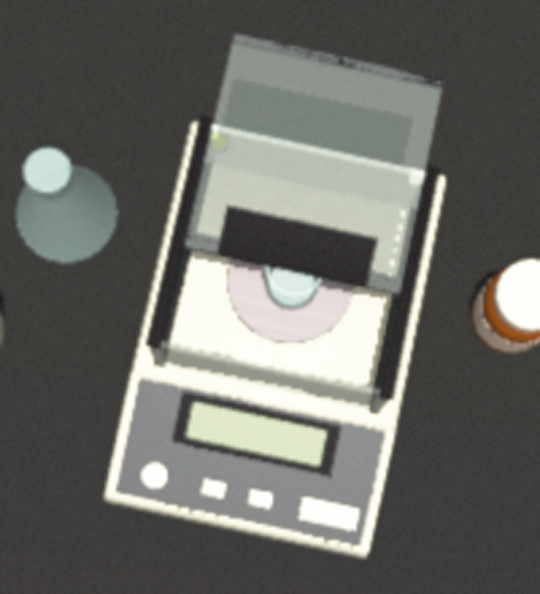

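View pics/scene0c.png

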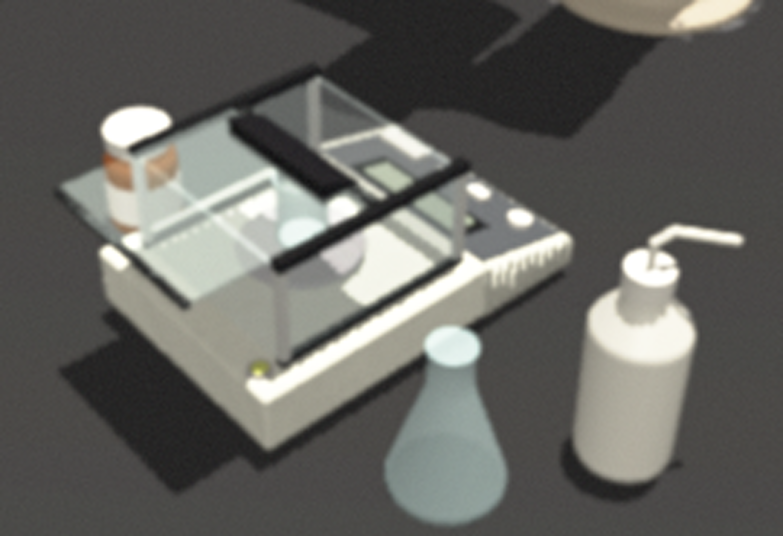

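```bash
cat > h.py <<'E'
import numpy as np, cv2
from scipy.spatial.transform import Rotation as R
def Tw(s,mount):
    q=s["ee_rot"]; T=np.eye(4); T[:3,:3]=R.from_quat([q[1],q[2],q[3],q[0]]).as_matrix(); T[:3,3]=s["eef_pos"]; return T@mount
def ray(c,T,uv):
    K=c["intrinsics"]; k=c["k1"]
    d=np.array([(uv[0]-K[0,2])/K[0,0],(uv[1]-K[1,2])/K[1,1]]); u=d.copy()
    for _ in range(20): u=d/(1+k*(u@u))
    return T[:3,3],T[:3,:3]@np.array([u[0],-u[1],-1.])
def atz(c,T,uv,z):
    o,d=ray(c,T,uv); return o+d*(z-o[2])/d[2]
def tri(rs):
    A=0;b=0
    for o,d in rs:
        d=d/np.linalg.norm(d);P=np.eye(3)-np.outer(d,d);A=A+P;b=b+P@o
    return np.linalg.solve(A,b)
def proj(c,T,p):
    q=np.linalg.inv(T)@np.append(p,1);a=np.array([q[0],-q[1]])/-q[2];a=a*(1+c["k1"]*(a@a));K=c["intrinsics"]
    return K[:2,:2]@a+K[:2,2]
E
python3 - <<'E'
from h import *
from rig import ctrl
t=ctrl.capture("top");s=ctrl.capture("scene")
np.set_printoptions(precision=1,suppress=True)
for n,a,b in [("on",(226.7,260.9),(329,234.8)),("mode",(248.9,265.7),(314.8,225.5)),("tare",(291.9,275),(289.7,209))]:
    p=tri([ray(t,t["T"],a),ray(s,s["T"],b)]);print(n,p,proj(t,t["T"],p)-a,proj(s,s["T"],p)-b, atz(t,t["T"],a,60))
# ledge corners in crop, rail ends
for n,uv in [("railLf",(158,350)),("railLb",(205,122)),("railRf",(382,402)),("railRb",(437,178)),("ledgeLback",(228,207)),("ledgeRback",(376,241))]:
    print(n,atz(t,t["T"],(uv[0]/2.7+170,uv[1]/2.7+85),160))
for n,uv in [("flask",(67,213))]: print(n,atz(t,t["T"],(uv[0]/2.7+170,uv[1]/2.7+85),0))
e=ctrl.sense(); print(R.from_quat(np.roll(e["ee_rot"],-1)).as_matrix())
E
```

```text
on [504.5 149.2  50.8] [-0.  0.] [-0. -0.] [503.9 148.6  60. ]
mode [495.8 102.8  50.9] [-0.1  0.1] [-0.1 -0. ] [495.3 102.5  60. ]
tare [478.5  13.4  50.7] [-0.5  0.3] [-0.5 -0.1] [478.7  13.1  60. ]
railLf [583.9 142.9 160. ]
railLb [752.4 116.1 160. ]
railRf [552.2 -15.3 160. ]
railRb [716.9 -53.  160. ]
ledgeLback [689.5  97.4 160. ]
ledgeRback [668.3  -9.4 160. ]
flask [724.6 233.3   0. ]
[[ 0.3  0.   1. ]
 [-1.  -0.   0.3]
 [ 0.  -1.   0. ]]
```

{"fn": "jog_arm", "kwargs": {
  "targets": [
    {"offset": [-0.432, -0.072, 0.535], "yaw": 0.475},
    {"offset": [-0.432, -0.072, 0.535], "yaw": 0.475},
    {"offset": [-0.432, -0.072, 0.535], "yaw": 0.475},
    {"offset": [-0.432, -0.072, 0.535], "yaw": 0.475},
    {"offset": [-0.432, -0.072, 0.535], "yaw": 0.475},
    {"offset": [-0.432, -0.072, 0.535], "yaw": 0.475},
    {"offset": [-0.432, -0.072, 0.535], "yaw": 0.475},
    {"offset": [-0.432, -0.072, 0.535], "yaw": 0.475},
    {"offset": [-0.432, -0.072, 0.535], "yaw": 0.475},
    {"offset": [-0.432, -0.072, 0.535], "yaw": 0.475},
    {"offset": [-0.432, -0.072, 0.535], "yaw": 0.475},
    {"offset": [-0.432, -0.072, 0.535], "yaw": 0.475}
  ],
  "fingers": 0,
  "grip_force": 20
}}

```text
time_s: 3.2
eef_pos: [430.3, -96.3, 300.7]
ee_rot: [-0.45, 0.449, -0.546, 0.546]
force: [0.4, -0.9, 0.3]
grip_width: -0.0
```

{"fn": "jog_arm", "kwargs": {
  "targets": [
    {"offset": [-0.174, -0.02, 0.078], "yaw": 0},
    {"offset": [-0.174, -0.02, 0.078], "yaw": 0},
    {"offset": [-0.174, -0.02, 0.078], "yaw": 0},
    {"offset": [-0.174, -0.02, 0.078], "yaw": 0},
    {"offset": [-0.174, -0.02, 0.078], "yaw": 0},
    {"offset": [-0.174, -0.02, 0.078], "yaw": 0},
    {"offset": [-0.174, -0.02, 0.078], "yaw": 0},
    {"offset": [-0.174, -0.02, 0.078], "yaw": 0}
  ]
}}

```text
time_s: 3.87
eef_pos: [540.0, 59.2, 320.5]
ee_rot: [-0.449, 0.45, -0.546, 0.546]
force: [-0.4, 0.3, 0.4]
grip_width: 0.0
```

```bash
python3 - <<'E'
from h import *
from rig import ctrl
s=ctrl.sense();c=ctrl.capture("wrist");print(s["eef_pos"],s["dq"].round(3),s["ee_rot"],s["joints"],s["grip_width"],s["time_s"])
cv2.imwrite("pics/w1.png",c["img"][:,:,::-1])
for t in ["on_key_top","tare_key_top","roof_ledge","mode_key"]:
    print(t,[(round(b["score"],2),np.round(b["box"],1)) for b in ctrl.boxes_of("wrist",t)[:3]])
import pickle;pickle.dump((s,c),open("w1.pkl","wb"))
E
```

```text
[539.98266082  59.16872529 320.46400471] [-0.019 -0.013  0.009 -0.001 -0.     0.   ] [-0.4493493   0.44954045 -0.54570712  0.54607906] [-1.06374211e-01  3.14372112e-01  1.30922919e+00 -5.62083272e-04
  1.51780507e+00  1.65764859e+00] 0.0001608841622952344 3.8667
on_key_top [(0.56, array([205.9, 210.7, 222.5, 228.8]))]
tare_key_top [(0.7, array([312. , 208.7, 343.4, 227.1]))]
roof_ledge [(0.77, array([164.2,   0. , 363.3,  75.9]))]
mode_key [(0.49, array([245.9, 209.3, 258.8, 224. ]))]
```

View pics/w1.png

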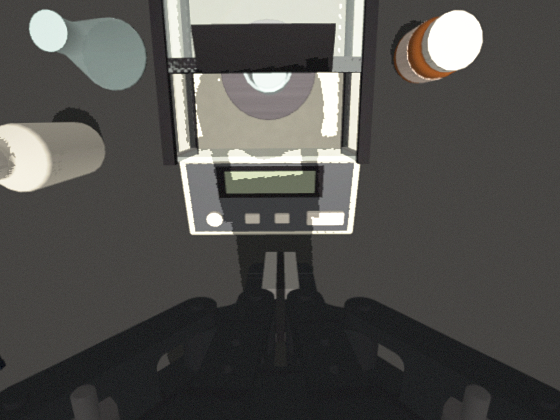

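```bash
python3 - <<'E'
from h import *
from rig import ctrl
import pickle
np.set_printoptions(precision=1,suppress=True)
s,w=pickle.load(open("w1.pkl","rb"));W=Tw(s,w["mount"])
t=ctrl.capture("top");c=ctrl.capture("scene")
cr=lambda u,v:(u/2.7+170,v/2.7+85)
def tt(n,o):
    cam={'t':(t,t["T"]),'s':(c,c["T"]),'w':(w,W)}
    p=tri([ray(*cam[k],v) for k,v in o.items()]);print(n,p,{k:proj(*cam[k],p)-v for k,v in o.items()})
    return p
on=tt("on",dict(t=(226.7,260.9),s=(329,234.8),w=(214.2,219.7)))
ta=tt("tare",dict(t=(291.9,275),s=(289.7,209),w=(325.5,218.3)))
tt("on",dict(s=(329,234.8),w=(214.2,219.7)))
tt("tare",dict(s=(289.7,209),w=(325.5,218.3)))
L=tt("ledL",dict(t=cr(228,207),w=(193,25)))
Rr=tt("ledR",dict(t=cr(376,241),w=(335,24)))
for z in(160,172): print(z,[atz(w,W,p,z) for p in((193,25),(335,24),(194,71),(337,71))])
d=on-ta; print("yaw",np.degrees(np.arctan2(-d[0],d[1])))
# image enlarge
a=w["img"][:,:,::-1]
cv2.imwrite("pics/w1c.png",cv2.resize(a[0:240,150:390],None,fx=2.5,fy=2.5,interpolation=cv2.INTER_CUBIC))
E
```

```text
on [504.4 149.4  51.2] {'t': array([-0.2,  0.1]), 's': array([ 0.1, -0.1]), 'w': array([ 0.3, -0.5])}
tare [478.7  13.6  50.8] {'t': array([-0.6,  0.2]), 's': array([-0.5, -0. ]), 'w': array([0.2, 0.1])}
on [504.2 149.6  51. ] {'s': array([ 0.2, -0.1]), 'w': array([ 0.2, -0.4])}
tare [478.4  14.1  50.7] {'s': array([-0.2,  0. ]), 'w': array([-0.3,  0.3])}
ledL [686.6  97.3 171.3] {'t': array([ 0. , -0.2]), 'w': array([0.1, 0.4])}
ledR [669.8 -10.  156.1] {'t': array([ 0.1, -0.2]), 'w': array([-0.2,  0.7])}
160 [array([690.1,  99.4, 160. ]), array([669.4,  -9.5, 160. ]), array([657.2, 107.1, 160. ]), array([635. ,  -5.8, 160. ])]
172 [array([686.7,  97.1, 172. ]), array([666.8,  -7.2, 172. ]), array([655.2, 104.6, 172. ]), array([633.9,  -3.6, 172. ])]
yaw -10.700608765742686
```

View pics/w1c.png

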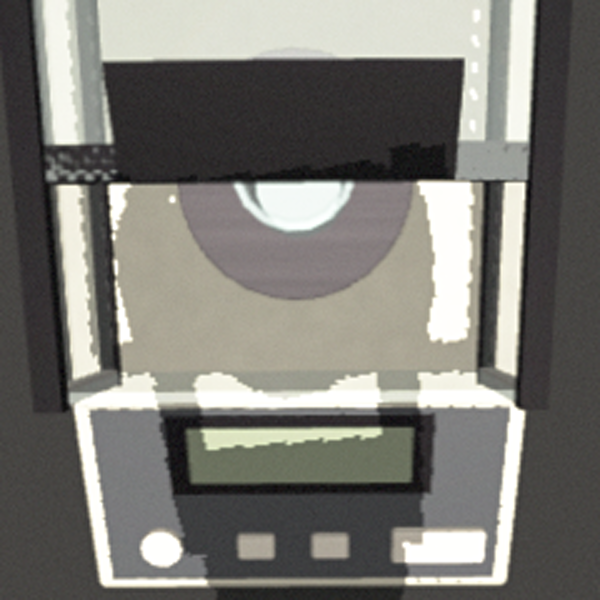

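{"fn": "jog_arm", "kwargs": {
  "targets": [
    {"offset": [-0.0817, 0, -0.0522], "yaw": 0},
    {"offset": [-0.0817, 0, -0.0522], "yaw": 0},
    {"offset": [-0.0817, 0, -0.0522], "yaw": 0},
    {"offset": [-0.0817, 0.035, -0.0522], "yaw": 0},
    {"offset": [-0.0817, 0.075, -0.0522], "yaw": 0},
    {"offset": [-0.0817, 0.115, -0.0522], "yaw": 0},
    {"offset": [-0.0817, 0.155, -0.0522], "yaw": 0},
    {"offset": [-0.0817, 0.19, -0.0522], "yaw": 0},
    {"offset": [-0.0817, 0.215, -0.0522], "yaw": 0},
    {"offset": [-0.0817, 0.225, -0.0522], "yaw": 0},
    {"offset": [-0.0817, 0.225, -0.0522], "yaw": 0},
    {"offset": [-0.0817, 0.225, -0.0522], "yaw": 0}
  ]
}}

```text
time_s: 5.22
eef_pos: [505.6, 149.1, 96.8]
ee_rot: [-0.45, 0.449, -0.545, 0.547]
force: [0.9, 0.8, -0.3]
grip_width: 0.005
```

```bash
python3 - <<'E'
from h import *
from rig import ctrl
s=ctrl.sense();print(s["eef_pos"],s["force"],s["time_s"])
for n in ["scene","wrist","top"]:
  c=ctrl.capture(n)
  cv2.imwrite(f"pics/{n}2.png",c["img"][:,:,::-1])
a=cv2.imread('pics/scene2.png')
cv2.imwrite('pics/scene2c.png',cv2.resize(a[140:325,150:420],None,fx=2.9,fy=2.9,interpolation=cv2.INTER_CUBIC))
E
```

```text
[505.55545619 149.06722126  96.84373831] [ 0.86591467  0.75946124 -0.31320992] 5.2167
```

View pics/scene2c.png

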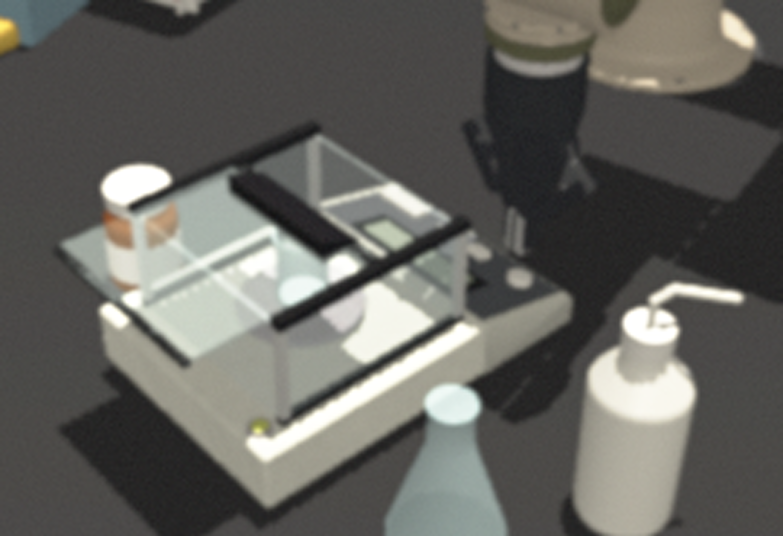

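View pics/wrist2.png

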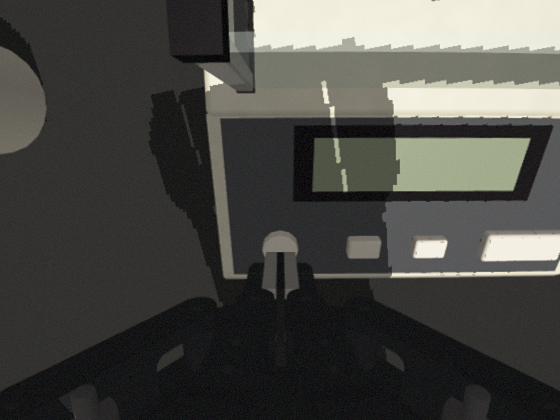

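{"fn": "jog_arm", "kwargs": {
  "targets": [
    {"offset": [0, 0.012, 0], "yaw": 0},
    {"offset": [0, 0.022, 0], "yaw": 0},
    {"offset": [0, 0.026, 0], "yaw": 0},
    {"offset": [0, 0.028, 0], "yaw": 0},
    {"offset": [0, 0.029, 0], "yaw": 0},
    {"offset": [0, 0.029, 0], "yaw": 0}
  ]
}}

```text
time_s: 5.87
eef_pos: [506.1, 149.2, 68.8]
ee_rot: [-0.45, 0.448, -0.545, 0.547]
force: [-1.3, -0.7, 2.6]
grip_width: 0.004
```

{"fn": "jog_arm", "kwargs": {
  "targets": [
    {"offset": [0, 0.001, 0], "yaw": 0},
    {"offset": [0, 0.002, 0], "yaw": 0},
    {"offset": [0, 0.002, 0], "yaw": 0}
  ]
}}

```text
time_s: 6.12
eef_pos: [506.4, 149.1, 67.1]
ee_rot: [-0.451, 0.448, -0.545, 0.547]
force: [-0.5, -0.5, 3.9]
grip_width: 0.0
```

{"fn": "jog_arm", "kwargs": {
  "targets": [
    {"offset": [0, 0.001, 0], "yaw": 0},
    {"offset": [0, 0.002, 0], "yaw": 0},
    {"offset": [0, 0.002, 0], "yaw": 0}
  ]
}}

```text
time_s: 6.37
eef_pos: [506.6, 149.1, 66.2]
ee_rot: [-0.451, 0.448, -0.545, 0.548]
force: [-5.1, -1.8, 14.7]
grip_width: -0.0
```

```bash
python3 - <<'E'
from h import *
from rig import ctrl
s=ctrl.sense();print(s["eef_pos"],s["force"],s["time_s"])
for n in ["scene","wrist"]:
  c=ctrl.capture(n)
  cv2.imwrite(f"pics/{n}3.png",c["img"][:,:,::-1])
print(ctrl.sense()["force"])
a=cv2.imread('pics/wrist3.png')
cv2.imwrite('pics/wrist3c.png',cv2.resize(a[180:300,200:460],None,fx=3,fy=3,interpolation=cv2.INTER_CUBIC))
E
```

```text
[506.62787186 149.12304861  66.24703134] [-5.11488524 -1.79552059 14.67032905] 6.3667
[-5.13039612 -1.6433425  14.28663514]
```

View pics/wrist3c.png

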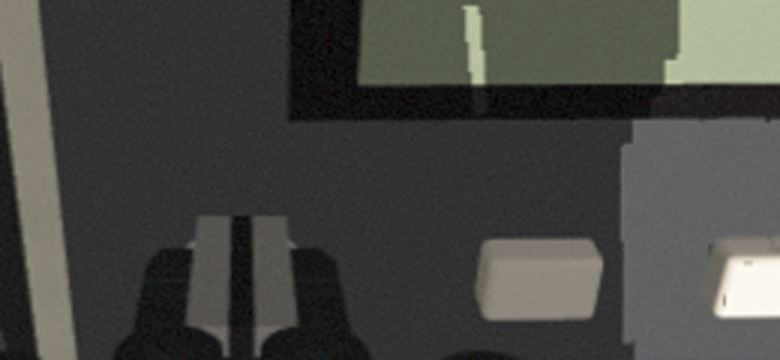

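{"fn": "jog_arm", "kwargs": {
  "targets": [
    {"offset": [0, -0.01, 0], "yaw": 0},
    {"offset": [0, -0.04, 0], "yaw": 0},
    {"offset": [0, -0.08, 0], "yaw": 0},
    {"offset": [0, -0.12, 0], "yaw": 0},
    {"offset": [0, -0.16, 0], "yaw": 0},
    {"offset": [0, -0.185, 0.01], "yaw": 0},
    {"offset": [0.015, -0.185, 0.045], "yaw": 0},
    {"offset": [0.03, -0.185, 0.08], "yaw": 0},
    {"offset": [0.04, -0.185, 0.115], "yaw": 0},
    {"offset": [0.05, -0.185, 0.15], "yaw": 0},
    {"offset": [0.06, -0.185, 0.185], "yaw": 0},
    {"offset": [0.069, -0.185, 0.212], "yaw": 0}
  ]
}}

```text
time_s: 7.47
eef_pos: [701.8, 39.4, 252.0]
ee_rot: [-0.451, 0.448, -0.545, 0.548]
force: [-0.0, -0.2, 0.2]
grip_width: -0.001
```

{"fn": "jog_arm", "kwargs": {
  "targets": [
    {"offset": [0, 0, 0.005], "yaw": 0},
    {"offset": [0, 0, 0.005], "yaw": 0}
  ]
}}

```text
time_s: 7.63
eef_pos: [707.6, 37.1, 250.3]
ee_rot: [-0.45, 0.448, -0.546, 0.548]
force: [0.1, 0.6, -0.3]
grip_width: -0.005
```

```bash
python3 - <<'E'
from h import *
from rig import ctrl
import pickle
s=ctrl.sense();c=ctrl.capture("wrist");print(s["eef_pos"],s["force"],s["dq"].round(3),s["time_s"],s["ee_rot"])
pickle.dump((s,c),open("w4.pkl","wb"))
cv2.imwrite("pics/w4.png",c["img"][:,:,::-1])
t=ctrl.capture("top");cv2.imwrite("pics/t4.png",t["img"][:,:,::-1])
E
```

```text
[707.63265405  37.12152291 250.3487737 ] [ 0.08237893  0.58216409 -0.26998141] [ 0.029 -0.063  0.081  0.004 -0.019  0.006] 7.6333 [-0.44984249  0.44753115 -0.54552399  0.5475045 ]
```

View pics/w4.png

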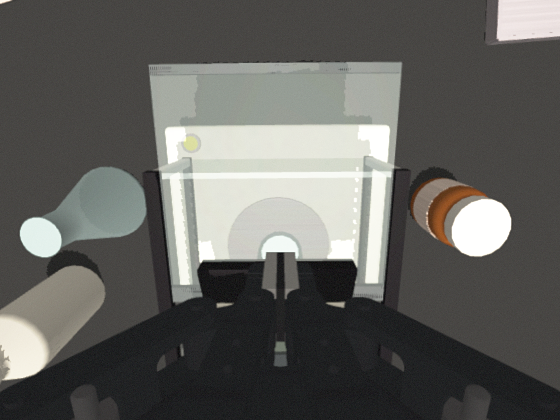

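```bash
python3 - <<'E'
from h import *
import pickle
np.set_printoptions(precision=1,suppress=True)
s,c=pickle.load(open("w4.pkl","rb"));W=Tw(s,c["mount"])
a=c["img"][:,:,::-1]
g=np.clip(a[235:320,150:410].astype(float)*2.5,0,255).astype('uint8')
cv2.imwrite("pics/w4c.png",cv2.resize(g,None,fx=3,fy=3,interpolation=cv2.INTER_CUBIC))
ex=np.array([.982,-.187])
for z in(158,172):
  for p in((198,262),(358,261),(280,268)): 
    q=atz(c,W,p,z); print(z,q,q[:2]@ex)
print(s["eef_pos"][:2]@ex, [np.array(q)@ex for q in((686.7,97.1),(666.8,-7.2),(690.1,99.4),(669.4,-9.5))])
E
```

```text
158 [690.2 100.8 158. ] 658.9024829119465
158 [668.7 -11.4 158. ] 658.8327684678628
158 [674.3  44.2 158. ] 653.8814165914694
172 [695.6  95.9 172. ] 665.160009213787
172 [675.6  -9.1 172. ] 665.0947628357444
172 [680.7  42.9 172. ] 660.4607478823833
687.9535414883343 [np.float64(656.1817000000001), np.float64(656.144), np.float64(659.0904), np.float64(659.1273)]
```

View pics/w4c.png

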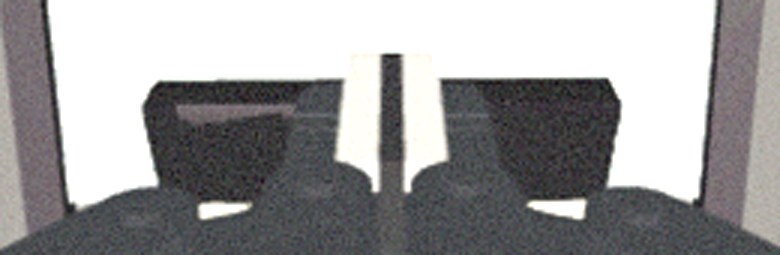

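{"fn": "jog_arm", "kwargs": {
  "targets": [
    {"offset": [0, 0.02, 0], "yaw": 0},
    {"offset": [0, 0.045, 0], "yaw": 0},
    {"offset": [0, 0.058, 0], "yaw": 0},
    {"offset": [0, 0.064, 0], "yaw": 0},
    {"offset": [0, 0.066, 0], "yaw": 0},
    {"offset": [0, 0.068, 0], "yaw": 0},
    {"offset": [0, 0.068, 0], "yaw": 0}
  ]
}}

```text
time_s: 8.32
eef_pos: [706.8, 39.0, 184.9]
ee_rot: [-0.451, 0.447, -0.544, 0.548]
force: [0.8, -0.8, 1.1]
grip_width: -0.001
```

```bash
python3 - <<'E'
from h import *
from rig import ctrl
s=ctrl.sense();print(s["eef_pos"],s["force"],s["time_s"],s["ee_rot"])
for n in ["scene","wrist"]:
  c=ctrl.capture(n)
  cv2.imwrite(f"pics/{n}5.png",c["img"][:,:,::-1])
a=cv2.imread('pics/scene5.png')
cv2.imwrite('pics/scene5c.png',cv2.resize(a[140:325,150:420],None,fx=2.9,fy=2.9,interpolation=cv2.INTER_CUBIC))
a=cv2.imread('pics/wrist5.png')
cv2.imwrite('pics/wrist5c.png',cv2.resize(a[180:320,150:410],None,fx=3,fy=3,interpolation=cv2.INTER_CUBIC))
E
```

```text
[706.77713345  38.99722606 184.88828856] [ 0.83323484 -0.75774241  1.05154884] 8.3167 [-0.4510973   0.44745986 -0.54445742  0.54759201]
```

View pics/scene5c.png

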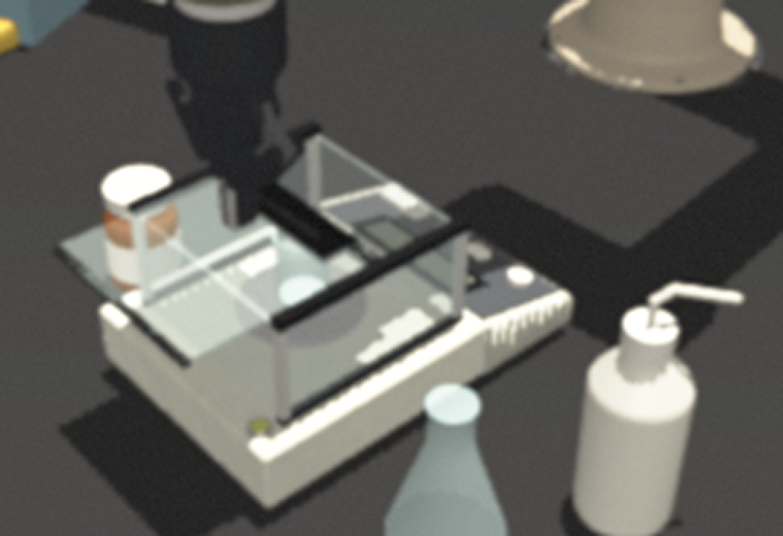

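View pics/wrist5c.png

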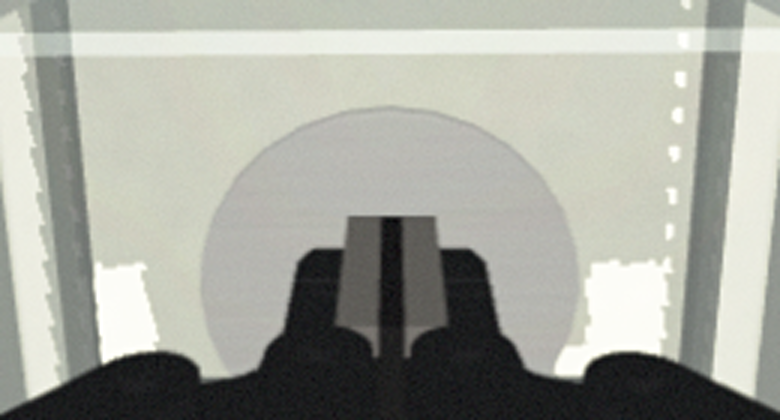

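{"fn": "jog_arm", "kwargs": {
  "targets": [
    {"offset": [0, 0.003, 0], "yaw": 0},
    {"offset": [0, 0.005, 0], "yaw": 0},
    {"offset": [0, 0.006, 0], "yaw": 0},
    {"offset": [0, 0.006, 0], "yaw": 0}
  ]
}}

```text
time_s: 8.75
eef_pos: [706.8, 38.8, 178.5]
ee_rot: [-0.451, 0.448, -0.545, 0.548]
force: [-0.1, -0.3, 0.0]
grip_width: 0.002
```

{"fn": "jog_arm", "kwargs": {
  "targets": [
    {"offset": [0, 0, -0.006], "yaw": 0},
    {"offset": [0, 0, -0.011], "yaw": 0},
    {"offset": [0, 0, -0.015], "yaw": 0},
    {"offset": [0, 0, -0.018], "yaw": 0},
    {"offset": [0, 0, -0.021], "yaw": 0},
    {"offset": [0, 0, -0.024], "yaw": 0},
    {"offset": [0, 0, -0.028], "yaw": 0},
    {"offset": [0, 0, -0.032], "yaw": 0},
    {"offset": [0, 0, -0.036], "yaw": 0},
    {"offset": [0, 0, -0.04], "yaw": 0},
    {"offset": [0, 0, -0.044], "yaw": 0},
    {"offset": [0, 0, -0.048], "yaw": 0}
  ]
}}

```text
time_s: 9.75
eef_pos: [659.4, 48.1, 178.4]
ee_rot: [-0.451, 0.447, -0.545, 0.548]
force: [2.1, -1.3, 1.4]
grip_width: -0.002
```

{"fn": "jog_arm", "kwargs": {
  "targets": [
    {"offset": [0, 0, -0.004], "yaw": 0},
    {"offset": [0, 0, -0.008], "yaw": 0},
    {"offset": [0, 0, -0.012], "yaw": 0},
    {"offset": [0, 0, -0.015], "yaw": 0},
    {"offset": [0, 0, -0.018], "yaw": 0},
    {"offset": [0, 0, -0.021], "yaw": 0}
  ]
}}

```text
time_s: 10.25
eef_pos: [638.5, 52.1, 178.3]
ee_rot: [-0.451, 0.447, -0.545, 0.548]
force: [1.6, -0.8, 1.4]
grip_width: 0.0
```

```bash
python3 - <<'E'
from h import *
from rig import ctrl
s=ctrl.sense();print(s["eef_pos"],s["force"],s["time_s"],s["ee_rot"])
c=ctrl.capture("scene")
cv2.imwrite(f"pics/scene6.png",c["img"][:,:,::-1])
a=cv2.imread('pics/scene6.png')
cv2.imwrite('pics/scene6c.png',cv2.resize(a[140:325,150:420],None,fx=2.9,fy=2.9,interpolation=cv2.INTER_CUBIC))
E
```

```text
[638.4828823   52.12874299 178.26318897] [ 1.6238263  -0.76748854  1.42359448] 10.25 [-0.45092041  0.4474858  -0.54452018  0.5476541 ]
```

View pics/scene6c.png

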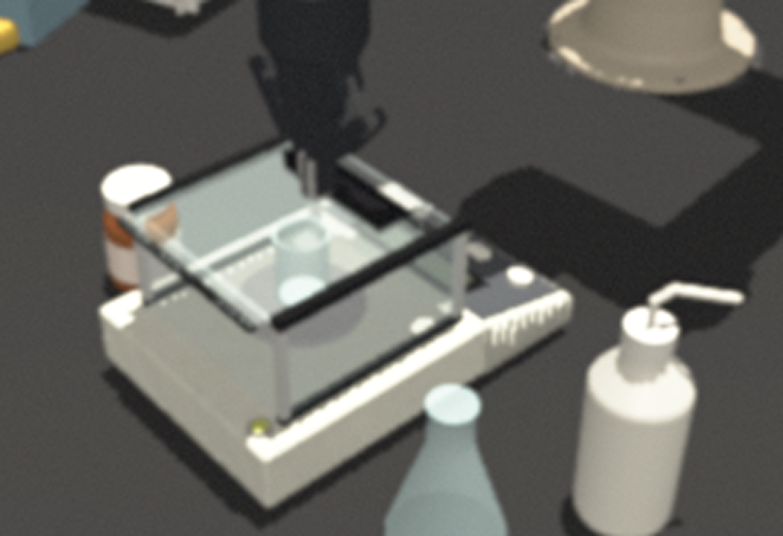

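Roof is moving and nearly shut (its rear edge is close to the rail ends); I continue gently to the stop.

{"fn": "jog_arm", "kwargs": {
  "targets": [
    {"offset": [0, 0, -0.002], "yaw": 0},
    {"offset": [0, 0, -0.004], "yaw": 0},
    {"offset": [0, 0, -0.006], "yaw": 0},
    {"offset": [0, 0, -0.008], "yaw": 0},
    {"offset": [0, 0, -0.01], "yaw": 0}
  ]
}}

```text
time_s: 10.72
eef_pos: [628.1, 54.3, 178.1]
ee_rot: [-0.451, 0.448, -0.545, 0.547]
force: [1.3, -0.5, 0.5]
grip_width: 0.0
```

{"fn": "jog_arm", "kwargs": {
  "targets": [
    {"offset": [0, 0, -0.002], "yaw": 0},
    {"offset": [0, 0, -0.004], "yaw": 0},
    {"offset": [0, 0, -0.006], "yaw": 0},
    {"offset": [0, 0, -0.006], "yaw": 0}
  ]
}}

```text
time_s: 11.05
eef_pos: [621.8, 55.6, 178.1]
ee_rot: [-0.451, 0.448, -0.545, 0.547]
force: [0.9, -0.7, -0.3]
grip_width: -0.002
```

{"fn": "jog_arm", "kwargs": {
  "targets": [
    {"offset": [0, 0, -0.0015], "yaw": 0},
    {"offset": [0, 0, -0.003], "yaw": 0},
    {"offset": [0, 0, -0.0045], "yaw": 0},
    {"offset": [0, 0, -0.006], "yaw": 0}
  ]
}}

```text
time_s: 11.38
eef_pos: [618.2, 56.2, 178.3]
ee_rot: [-0.453, 0.446, -0.543, 0.549]
force: [23.2, -2.4, -7.8]
grip_width: 0.002
```

```bash
python3 - <<'E'
from h import *
from rig import ctrl
s=ctrl.sense();print(s["eef_pos"],s["force"],s["time_s"],s["ee_rot"])
for n in ["scene","top","wrist"]:
  c=ctrl.capture(n)
  cv2.imwrite(f"pics/{n}7.png",c["img"][:,:,::-1])
a=cv2.imread('pics/scene7.png')
cv2.imwrite('pics/scene7c.png',cv2.resize(a[140:325,150:420],None,fx=2.9,fy=2.9,interpolation=cv2.INTER_CUBIC))
E
```

```text
[618.15287728  56.24311029 178.30945077] [23.23831004 -2.39198623 -7.75707298] 11.3833 [-0.45252661  0.44570965 -0.54294941  0.54933462]
```

View pics/scene7c.png

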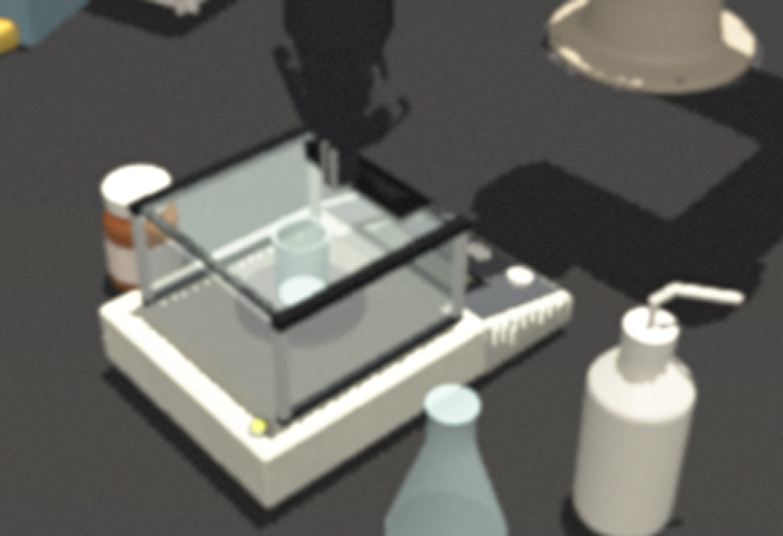

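View pics/wrist7.png

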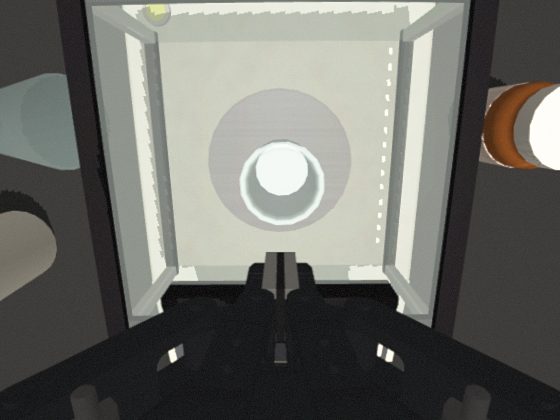

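{"fn": "jog_arm", "kwargs": {
  "targets": [
    {"offset": [0, 0, 0], "yaw": 0},
    {"offset": [0, 0, 0.008], "yaw": 0},
    {"offset": [0, -0.015, 0.012], "yaw": 0},
    {"offset": [0, -0.045, 0.012], "yaw": 0},
    {"offset": [0, -0.07, 0.01], "yaw": 0},
    {"offset": [0, -0.07, 0.01], "yaw": 0}
  ]
}}

```text
time_s: 12.03
eef_pos: [628.0, 54.6, 253.6]
ee_rot: [-0.454, 0.444, -0.541, 0.551]
force: [0.5, -0.3, -0.4]
grip_width: -0.002
```

```bash
python3 - <<'E'
from h import *
from rig import ctrl
s=ctrl.sense();print(s["eef_pos"],s["force"],s["time_s"])
M=R.from_quat(np.roll(s["ee_rot"],-1)).as_matrix();print(M.round(3))
print(M.T@(np.array([478.7,13.6,s["eef_pos"][2]])-s["eef_pos"]))
c=ctrl.capture("scene");cv2.imwrite('pics/scene8c.png',cv2.resize(c["img"][140:325,150:420,::-1],None,fx=2.9,fy=2.9,interpolation=cv2.INTER_CUBIC))
E
```

```text
[628.03908852  54.5544912  253.62379962] [ 0.50141097 -0.29080628 -0.35758024] 12.0333
[[-0.193  0.02   0.981]
 [-0.981 -0.001 -0.193]
 [-0.003 -1.     0.02 ]]
[  68.99136156   -2.99965983 -138.602409  ]
```

View pics/scene8c.png

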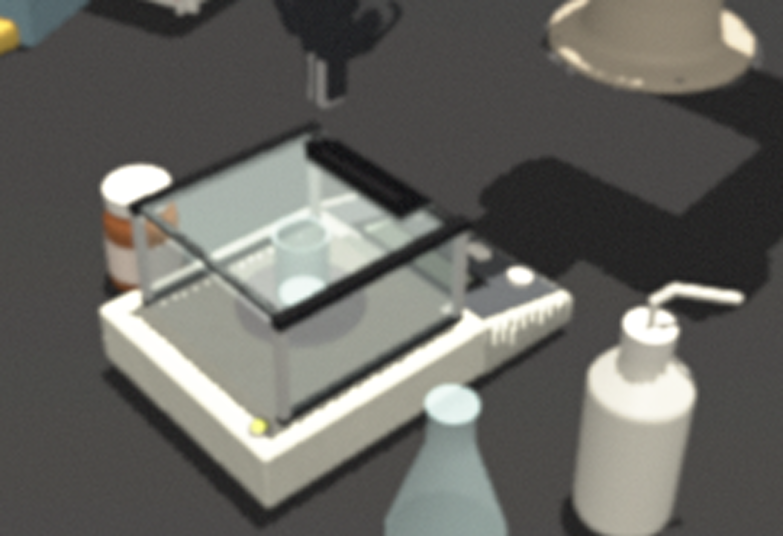

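{"fn": "jog_arm", "kwargs": {
  "targets": [
    {"offset": [0.018, -0.003, -0.036], "yaw": 0},
    {"offset": [0.036, -0.003, -0.072], "yaw": 0},
    {"offset": [0.054, -0.003, -0.108], "yaw": 0},
    {"offset": [0.069, -0.003, -0.14], "yaw": 0},
    {"offset": [0.069, -0.003, -0.14], "yaw": 0},
    {"offset": [0.069, 0.03, -0.141], "yaw": 0},
    {"offset": [0.069, 0.07, -0.142], "yaw": 0},
    {"offset": [0.069, 0.11, -0.143], "yaw": 0},
    {"offset": [0.069, 0.135, -0.143], "yaw": 0},
    {"offset": [0.069, 0.148, -0.143], "yaw": 0},
    {"offset": [0.069, 0.152, -0.143], "yaw": 0},
    {"offset": [0.069, 0.152, -0.143], "yaw": 0}
  ]
}}

```text
time_s: 13.08
eef_pos: [475.8, 14.6, 95.2]
ee_rot: [-0.453, 0.445, -0.543, 0.549]
force: [0.4, -0.3, -0.0]
grip_width: 0.002
```

```bash
python3 - <<'E'
from h import *
from rig import ctrl
s=ctrl.sense();print(s["eef_pos"],s["force"],s["time_s"])
M=R.from_quat(np.roll(s["ee_rot"],-1)).as_matrix();print(M.T@(np.array([478.7,13.6,70])-s["eef_pos"]))
c=ctrl.capture("wrist");cv2.imwrite('pics/w9.png',c["img"][:,:,::-1])
E
```

```text
[475.83176868  14.55199962  95.18358005] [ 0.35718621 -0.25592146 -0.0317469 ] 13.0833
[ 0.44607795 25.22184814  2.64672422]
```

View pics/w9.png

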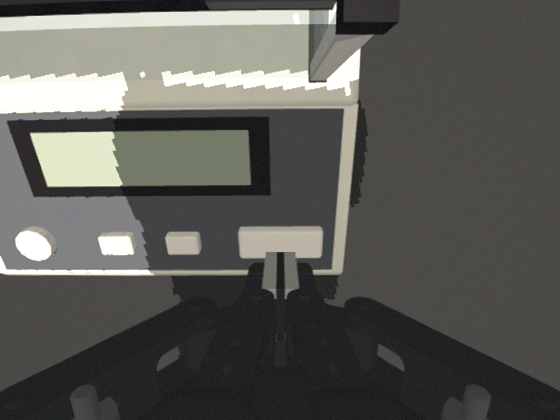

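{"fn": "jog_arm", "kwargs": {
  "targets": [
    {"offset": [0, 0.012, 0.002], "yaw": 0},
    {"offset": [0, 0.021, 0.002], "yaw": 0},
    {"offset": [0, 0.025, 0.002], "yaw": 0},
    {"offset": [0, 0.027, 0.002], "yaw": 0},
    {"offset": [0, 0.028, 0.002], "yaw": 0},
    {"offset": [0, 0.028, 0.002], "yaw": 0}
  ]
}}

```text
time_s: 13.63
eef_pos: [479.0, 14.0, 68.7]
ee_rot: [-0.454, 0.445, -0.542, 0.55]
force: [-1.4, -0.2, 2.4]
grip_width: -0.001
```

{"fn": "jog_arm", "kwargs": {
  "targets": [
    {"offset": [0, 0.001, 0], "yaw": 0},
    {"offset": [0, 0.002, 0], "yaw": 0},
    {"offset": [0, 0.002, 0], "yaw": 0}
  ]
}}

```text
time_s: 13.88
eef_pos: [479.4, 13.9, 67.0]
ee_rot: [-0.454, 0.445, -0.542, 0.55]
force: [-0.7, -0.1, 4.1]
grip_width: 0.001
```

{"fn": "jog_arm", "kwargs": {
  "targets": [
    {"offset": [0, 0.001, 0], "yaw": 0},
    {"offset": [0, 0.002, 0], "yaw": 0},
    {"offset": [0, 0.002, 0], "yaw": 0}
  ]
}}

```text
time_s: 14.13
eef_pos: [479.6, 13.9, 66.0]
ee_rot: [-0.454, 0.444, -0.542, 0.551]
force: [-6.2, 0.6, 16.2]
grip_width: 0.0
```

Same force signature as the on key: on the stop. Hold briefly, then lift away.

{"fn": "jog_arm", "kwargs": {
  "targets": [
    {"offset": [0, 0, 0], "yaw": 0},
    {"offset": [0, 0, 0], "yaw": 0},
    {"offset": [0, -0.01, 0], "yaw": 0},
    {"offset": [0, -0.04, 0], "yaw": 0},
    {"offset": [0, -0.08, 0], "yaw": 0},
    {"offset": [0, -0.12, 0], "yaw": 0},
    {"offset": [0, -0.16, 0], "yaw": 0},
    {"offset": [0, -0.19, -0.01], "yaw": 0},
    {"offset": [0, -0.2, -0.03], "yaw": 0},
    {"offset": [0, -0.2, -0.05], "yaw": 0},
    {"offset": [0, -0.2, -0.05], "yaw": 0}
  ]
}}

```text
time_s: 15.05
eef_pos: [424.7, 24.5, 266.2]
ee_rot: [-0.454, 0.444, -0.541, 0.551]
force: [-0.4, -0.0, 0.1]
grip_width: 0.0
```

```bash
python3 - <<'E'
from h import *
from rig import ctrl
s=ctrl.sense();print(s["eef_pos"],s["force"],s["time_s"])
for n in["scene","wrist","top"]:
  c=ctrl.capture(n);cv2.imwrite(f'pics/{n}10.png',c["img"][:,:,::-1])
  if n=="scene":cv2.imwrite('pics/scene10c.png',cv2.resize(c["img"][140:325,150:420,::-1],None,fx=2.9,fy=2.9,interpolation=cv2.INTER_CUBIC))
  if n=="top":cv2.imwrite('pics/top10c.png',cv2.resize(c["img"][85:305,100:390,::-1],None,fx=2.7,fy=2.7,interpolation=cv2.INTER_CUBIC))
E
```

```text
[424.74044716  24.49063911 266.21555566] [-0.39968801 -0.02854796  0.07145321] 15.05
```

View pics/scene10c.png

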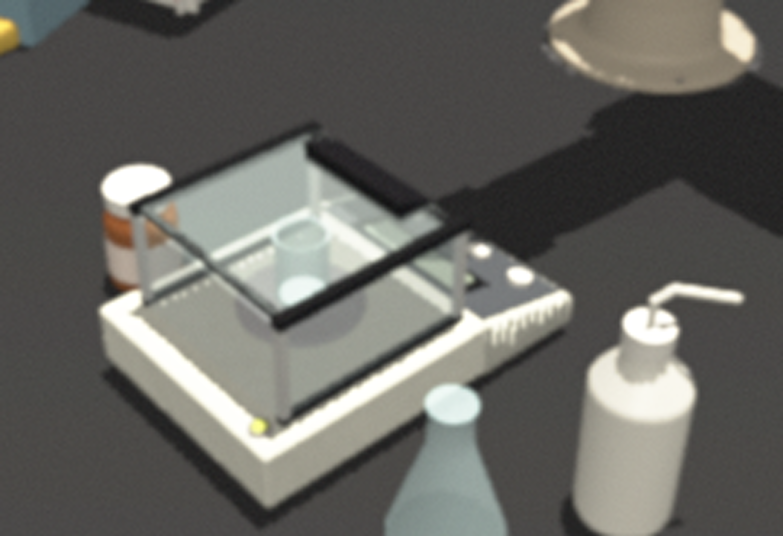

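View pics/wrist10.png

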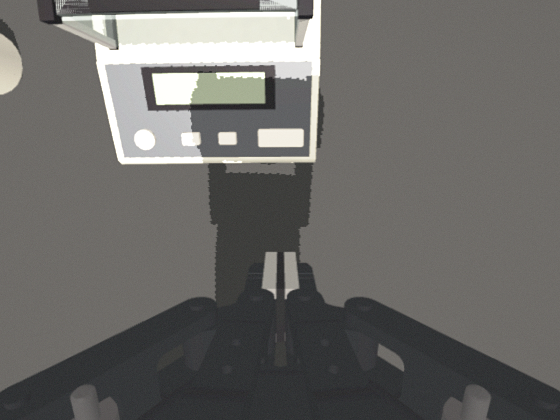

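View pics/top10c.png

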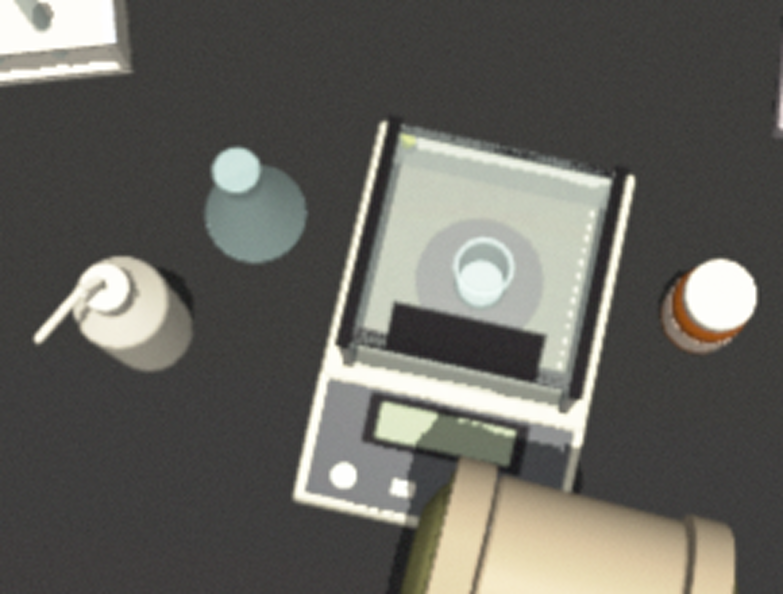

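```bash
python3 -c "
from rig import ctrl
print(ctrl.finish_job())"
```

```text
the job is handed in; nothing more can be done
None
```

I did the job in the required order and handed it in at about 15 s of the 58 s allowed; no verdict was reported.

1. **On key:** pressed with the closed fingertips while the roof was open. The force went 2.6, 3.9, then 14.7 N, which fits the spring and then the bottom stop.
2. **Roof:** pushed by the rear face of its ledge for about 70 mm until it met the firm stop at 23 N.
3. **Tare key:** pressed with the same force pattern (2.4, 4.1, then 16.2 N) and released.

In the last pictures the roof is flush with the rear ends of the rails and all four keys look up. The beaker stands on the pan, the flask, jar and wash bottle look unmoved, and the arm is clear with close to zero force.

The key and roof positions are judged from contact force and pictures, since the joint values can't be read. No check failed. The only disagreement was between two camera estimates of the ledge height, 156 and 171 mm, where the higher one fitted the later pictures better. The push met the ledge cleanly.

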